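# Unlock the stop bar of the cutting jig and push it home

### The arm

A 6-joint arm with a two-finger parallel gripper is mounted at the origin on a cart in front of the work surface, level with it; the furniture and walls round the work are solid. World frame = base frame: x ahead of the robot, y to its left, z up, the work surface at z = 0. Lengths are in m, angles in rad, forces in N, time in s.
With the tool pointing down it reaches from about 0.275 to 0.875 m from the base axis. Payload 12.5 kg.
Tool frame: the origin (TCP) lies at the very end of the fingers, on their centre line; the grasp point (between the pads) lies 19 mm behind it; z points along the fingers, y is the line along which they close (so a half turn about z gives the same grasp; the last joint's range is limited). The gripper opens to 85 mm and grips with 20 to 120 N. Pads are 22 mm wide; open, the fingers measure 114 mm over their backs; the gripper's body (76 mm by 85 mm) begins 54 mm behind the grasp point. The pads swing forward as they close: fully open they stand 13 mm farther back than shut.
Start: joints at [1.054, 0.351, 1.652, -0, 1.139, -0.085], TCP at [0.23, 0.5, 0.211] pointing down, gripper open.
Joint ranges: [-2.75, 2.75], [-0.79, 2.1], [0.01, 2.65], [-1.57, 4.71], [0.07, 3.14], [-2.87, 2.87]. Speed limits (rad/s): [2.22, 2.22, 2.79, 3.14, 3.14, 3.14].

### API

Orientations are given as a unit quaternion [x, y, z, w].
In Python, from cell import env gives the robot as it stands. The module is installed in compiled form; this text tells all that it offers.
- The arm moves only by the shell command python3 -m pendant 'ROWS'. ROWS is JSON, a list of rows, each a list of 3 entries, a list of its own where there are three numbers: the shift along the tool's x, y, z in cm, then the turn about the tool's z in rad, then the finger opening in cm, from 0 to 8.54. In form: [[[x, y, z], roll, gripper], ...]. A call has 1 to 20 rows; each row shifts and turns the commanded pose from where the row before left it, along the tool's axes as they then stand; what a row does not reach is not made up. A row lasts 1/10 s, in which the tool goes at most 50 mm and 8.59 degrees, less where a joint would pass 70% of its speed; a pose out of reach is approached as far as the arm can. A call with a gripper value outside its range is refused whole. The fingers move at their own pace and stop on an object; the grip force is fixed at half the most. Time passes only in rows, so rows that do not move let the fingers close. It gives the time, the measured TCP pose, the force, the opening and the grip force at its end, in the units of the state.
- env.read_state(): the state, without advancing time (a new reading comes with each control period).
- env.capture(name): name is "scene" or "top"; returns (picture, depth): 480x640x3 uint8, red, green, blue; 480x640 float32, m along the optical axis (not along the pixel's ray), 0 where there is no reading.
- env.get_calibration(name): a dict with "fov_y" (degrees; the focal length in pixels is half the picture's height over the tangent of half this angle, whatever the lens; pixels are square), "cx", "cy" (the principal point, pixels), "T" (4x4, takes a point from camera to world coordinates). Camera axes: x right, y down, z forward; pixel columns grow to the right and rows downward; lengths in m; the calibration is good to about 2 mm. A picture is of the moment at which its call begins. get_calibration takes no time and is no camera call.
- env.close_job(): hands the job in; it is judged then, once.
The state is a dict: "t": time; "joint_pos": joint angles; "joint_vel": joint speeds; "joint_efforts": joint torques, N m; "tool_pos": TCP position; "tcp_rot": TCP orientation; "contact_force": force on the tool from outside, world axes, zero at the start; "torque": the same for the moment, N m; "opening": opening from 0.0 (shut) to 1.0 (fully open); "grasp_force": force on a finger pad.
Only numpy, scipy, OpenCV 4.12 (cv2) and the standard library are available. Lean on these libraries where they do the work, as an engineer would, in place of code of your own. Each camera call takes 0.05 s, during which the arm holds its last target. There are 200 camera calls.

### The job

The stop bar of the cutting jig is locked by the big knurled thumbscrew. Loosen the thumbscrew by rolling a fingertip along its rim, anticlockwise seen from above, until it has made two full turns; then push the bar by its upright end plate with the fingertip, fully home against the end block. Touch and push gently, with the fingers only: do not pinch or lift anything, leave the tools round the jig alone, and leave the thumbscrew at its two turns.

Things in the scene. Friction and masses are not known exactly. Their poses are not given: they have to be found in the camera images.
- jig: Dark steel jig bolted to the bench. Origin on the bench under the thumbscrew axis; z up, y along the bar towards the end block. Base plate 90 (x) by 158 mm (y -78 to 80), 10 thick. Guide cheeks (y -46 to 58) to z = 24 mm; bridge under the knob, 70 by 36 mm, to z = 36; end block 67 mm wide, y 60 to 78, to z = 34, with two small index ribs on top, one each side of x = 0.
- thumbscrew (a joint): Turn of the thumbscrew, rad: 0 when tight, as always at the start; grows anticlockwise seen from above (loosening); two turns read 12.57; stops at 20. Stays where it is left; takes about 0.05 N m (1.6 N at the rim). Rises 3.5 mm a turn. Its tip pin sits 4.5 mm deep in a hole of the bar, which is locked until about 1.3 turns.
- knob_top (a point): Centre of the top face of the brass knurled knob, on its vertical axis, 56 mm above the bench when tight. Knob 14 mm thick, 64 mm across over its 24 upright ridges (1.8 mm proud, 7.9 mm apart): rim 42 to 56 mm above the bench when tight, 49 to 63 after two turns. Free all round above z = 40 mm out to 75 mm from the axis.
- knob_mark (a point): Outer end of the raised steel rib (18 by 6 mm, radial) on top of the knob, 26.5 mm from the axis. It points at the end block (between the index ribs) when tight and again after each full turn.
- stop_bar: Loose steel bar, 24 mm wide, 14 high, about 0.3 kg, in the jig's channel on z = 10 mm with 1 mm play a side, axes as the jig's. Origin on its underside below the lock hole, 15 mm from the nose, 106 mm from the end plate's outer face. Slides freely once unlocked; starts 45 mm short of the end block (origin at jig y = 0, home at 45 mm).
- bar_tab (a point): Centre of the outer (-y) face of the bar's upright end plate, 30 mm above the bench: push here along the jig's +y. The plate is 30 mm wide, 8 mm thick and spans 10 to 44 mm above the bench. Starts at jig y = -106 mm, home at jig y = -61 mm.
- bar_nose (a point): Centre of the bar's other end face, which meets the end block's face (jig y = 60 mm) when home. Starts at jig y = 15 mm.
- doming_block: Bystander: steel cube with round hollows, 56 mm, beyond the end block. Origin under its centre. Leave alone.
- steel_puck: Bystander: round steel puck, 75 mm across, 30 mm high, on the far side of the jig. Origin under its centre. Leave alone.
- punch: Bystander: small steel punch, 12 by 61 by 12 mm, lying on the near side of the jig. Origin under its centre. Leave alone.
Mind the look-alikes: they are no part of the job. What is shaped like the jig but purple or red is not meant.

How it is judged:
On the way, in this order (a step that is already met when the one before it is completed fails the run):
1. the thumbscrew has been loosened two full turns, the bar still in its locked place (value of joint thumbscrew between 11.4 and 13.75 rad and y of bar_nose in the frame of jig below 0.025 m), for 0.2 s.
2. the bar has been pushed home against the end block (y of bar_nose in the frame of jig above 0.057 m), for 0.2 s.
At the end, for the whole second after the job is handed in: The thumbscrew stands two full turns from tight (within about 67 degrees either way), the bar lies flat in its channel with its nose within 3 mm of the end block, at rest (value of joint thumbscrew between 11.4 and 13.75 rad and y of bar_nose in the frame of jig above 0.057 m and height (world z) of stop_bar below 0.014 m and linear speed of stop_bar below 0.01 m/s); the robot touches nothing.
It fails at once if the bar was lifted (height (world z) of stop_bar above 0.018 m).
It fails at once if the knob was pinched or pressed harder than 50 N (contact force between the fingers and thumbscrew above 50 N).
It fails at once if the bar was pinched or pressed harder than 50 N (contact force between the fingers and stop_bar above 50 N).
It fails at once if a bystander was moved or lifted (distance of any of doming_block, steel_puck, punch from where it was at the start of the episode above 0.02 m).
It also fails if it takes over 64 s, if anything falls off the work surface, if the arm or the gripper's body presses on something with over 40 N, if the wrist force passes 120 N, or if a joint passes its speed limit or range.

## Working session

There is one attempt and no reset: what is moved stays moved. The work goes in short steps, Python scripts to look and compute and a shell command to move; the robot and the scene stay as the last step left them, time stands still between calls to the robot, and variables do not carry over. Pictures are saved under pics/ and viewed, at most 10 in all, crops included, and the job is handed in when it is done.

```bash
mkdir -p pics; python3 - <<'E'
from cell import env
import cv2,numpy as np
s=env.read_state()
for k,v in s.items(): print(k,np.round(v,3))
for n in("scene","top"):
    p,d=env.capture(n); cv2.imwrite(f"pics/{n}0.png",p[:,:,::-1]); np.save(f"pics/{n}0.npy",d)
    c=env.get_calibration(n); print(n,c["fov_y"],c["cx"],c["cy"],np.round(c["T"],4).tolist())
E
```

```text
t 0.0
joint_pos [ 1.054  0.351  1.652 -0.     1.139 -0.085]
joint_vel [-0.     0.002  0.001 -0.001 -0.    -0.   ]
joint_efforts [ 0.0000e+00 -5.0610e+01 -2.9141e+01 -0.0000e+00  4.0000e-03  0.0000e+00]
tool_pos [0.23  0.499 0.21 ]
tcp_rot [ 0.214  0.977 -0.001 -0.   ]
contact_force [-0.934  0.137  0.643]
torque [-0.016 -0.027 -0.037]
grasp_force 0.0
opening 0.999
scene 44.582686549880194 321.40277577207814 239.99194901516745 [[0.8007, -0.3249, 0.5033, -0.0309], [-0.5989, -0.4527, 0.6606, -0.5597], [0.0132, -0.8304, -0.5571, 0.6759], [0.0, 0.0, 0.0, 1.0]]
top 48.820700916414815 322.08820468620956 236.42736802987307 [[-0.0079, -0.9985, 0.0549, 0.4877], [-0.9998, 0.0088, 0.0162, 0.1558], [-0.0167, -0.0547, -0.9984, 1.0918], [0.0, 0.0, 0.0, 1.0]]
```

View pics/scene0.png

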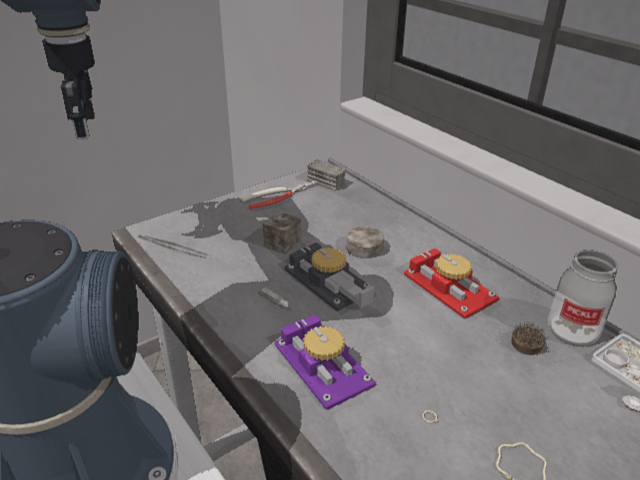

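View pics/top0.png

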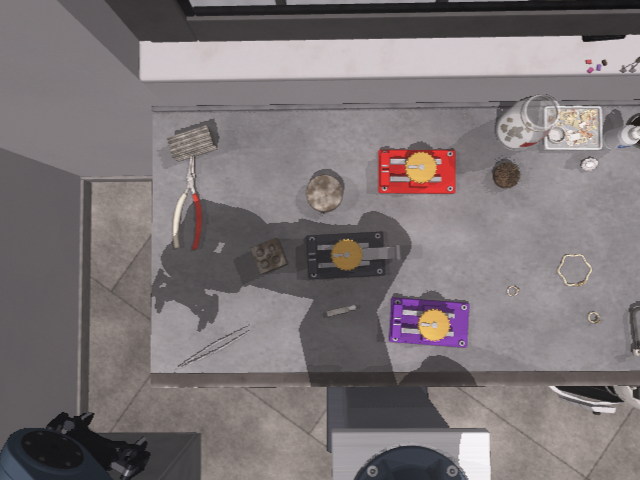

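The dark jig is at about (345,255) in the top view, with its end block to the left (about +y world) and the end plate at (395,253). Purple and red are decoys. The cube is at (268,255), the puck at (325,192) and the punch at (340,310).

```bash
cat > h.py <<'E'
import cv2,numpy as np
from cell import env
def ray(n,u,v):
    c=env.get_calibration(n); f=240/np.tan(np.radians(c["fov_y"]/2)); T=np.array(c["T"])
    return T[:3,3],T[:3,:3]@np.array([(u-c["cx"])/f,(v-c["cy"])/f,1.])
def onz(n,u,v,z):
    o,d=ray(n,u,v); return o+d*(z-o[2])/d[2]
def tri(a,b):
    (o,d),(p,e)=ray("scene",*a),ray("top",*b)
    s=np.linalg.lstsq(np.c_[d,-e],p-o,rcond=None)[0]; q,r=o+s[0]*d,p+s[1]*e
    return (q+r)/2,np.linalg.norm(q-r)
def proj(n,P):
    c=env.get_calibration(n); f=240/np.tan(np.radians(c["fov_y"]/2)); q=np.linalg.inv(c["T"])@np.r_[P,1]
    return q[0]/q[2]*f+c["cx"],q[1]/q[2]*f+c["cy"]
def knob(im,box):
    x0,y0,x1,y1=box; h=cv2.cvtColor(im,cv2.COLOR_RGB2HSV)[y0:y1,x0:x1]
    m=cv2.inRange(h,(12,70,60),(30,255,255)); m=cv2.morphologyEx(m,cv2.MORPH_CLOSE,np.ones((7,7)))
    c=max(cv2.findContours(m,0,2)[0],key=cv2.contourArea); e=cv2.fitEllipse(cv2.convexHull(c))
    return (e[0][0]+x0,e[0][1]+y0),e[1],cv2.contourArea(c)
E
python3 - <<'E'
from h import *
t=cv2.imread("pics/top0.png")[:,:,::-1].copy(); s=cv2.imread("pics/scene0.png")[:,:,::-1].copy()
kt=knob(t,(310,225,385,285)); ks=knob(s,(295,235,360,285)); print(kt,ks)
print(tri(ks[0],kt[0]), onz("top",*kt[0],.053))
d=np.load("pics/top0.npy"); print(d[250:258,340:350].mean())
a=cv2.resize(t[220:290,290:415],None,fx=6.3,fy=6.3,interpolation=cv2.INTER_CUBIC)
a=np.clip(a.astype(float)*1.8,0,255).astype(np.uint8)
cv2.imwrite("pics/c1.png",a[:,:,::-1])
a=cv2.resize(s[210:320,270:390],None,fx=5,fy=5,interpolation=cv2.INTER_CUBIC)
a=np.clip(a.astype(float)*1.6,0,255).astype(np.uint8)
cv2.imwrite("pics/c2.png",a[:,:,::-1])
E
```

```text
((346.22864532470703, 254.28303146362305), (31.795320510864258, 32.04118728637695), 751.5) ((328.72447204589844, 259.55478858947754), (25.716482162475586, 36.12776184082031), 665.5)
(array([0.50917259, 0.12557196, 0.04776113]), np.float64(0.0005935087310577729)) [0.50930147 0.12554634 0.053     ]
1.0334291
```

View pics/c1.png

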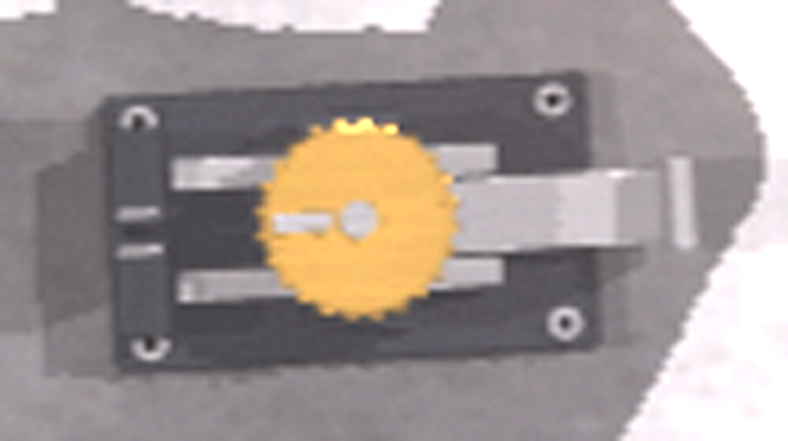

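View pics/c2.png

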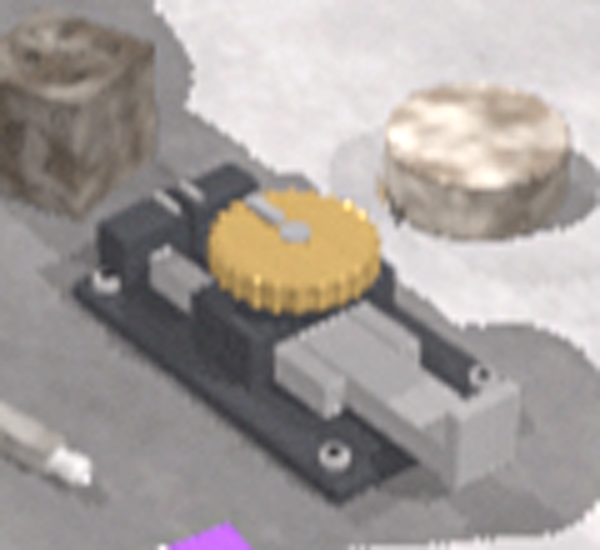

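The crops show the knob hub at c1 (358,219), with the mark pointing left between the ribs. The screws are at c1 (138,120), (552,100), (148,347) and (565,324), and the plate top edge is at about c1 (682,158)-(684,247).

```bash
python3 - <<'E'
from h import *
g=lambda u,v:(290+(u+.5)/6.3-.5,220+(v+.5)/6.3-.5)
S=[onz("top",*g(*p),.011)[:2] for p in((138,120),(552,100),(148,347),(565,324))]
for d in(S[0]-S[1],S[2]-S[3]): print("axis +y angle-90deg",np.degrees(np.arctan2(-d[0],d[1])),np.linalg.norm(d))
for d in(S[0]-S[2],S[1]-S[3]): print("x axis",np.degrees(np.arctan2(d[1],d[0])),np.linalg.norm(d))
print("screw centre",np.mean(S,0))
h=onz("top",*g(358,219),.057); print("hub",h, "mark",onz("top",*g(274,222),.058))
print("plate top",onz("top",*g(682,158),.044),onz("top",*g(684,247),.044))
# scene check: hub px c2 (293,231), plate top outer corners (458,402),(518,378)
k=lambda u,v:(270+(u+.5)/5-.5,210+(v+.5)/5-.5)
print("hub tri",tri(k(293,231),g(358,219)))
print("plate tri",tri(k(458,402),g(692,247)),tri(k(518,378),g(690,158)))
E
```

```text
axis +y angle-90deg 2.268906875884621 0.134510985145328
axis +y angle-90deg 2.713793421036302 0.13502754006343703
x axis 2.1321687664506914 0.07366122317961073
x axis 2.5345739803175387 0.07261335145507497
screw centre [0.50892224 0.12638793]
hub [0.5091018  0.12531983 0.057     ] mark [0.50836516 0.1513906  0.058     ]
plate top [0.52768052 0.02307157 0.044     ] [0.49975536 0.02288405 0.044     ]
hub tri (array([0.50849489, 0.12576503, 0.05639307]), np.float64(0.001545870931312865))
plate tri (array([0.49936777, 0.0212587 , 0.04885023]), np.float64(0.0007966472510095326)) (array([0.52705296, 0.0213031 , 0.04646572]), np.float64(0.0013161204338774134))
```

```bash
python3 -m pendant '[[[-1.4,-0.8,0],0,0],[[-2.8,-1.6,0],0,0],[[-2.9,-1.64,0],0,0],[[-2.9,-1.64,0],0,0],[[-2.9,-1.64,0],0,0],[[-2.9,-1.64,0],0,0],[[-2.9,-1.64,0],0,0],[[-2.9,-1.64,0],0,0],[[-2.9,-1.64,0],0,0],[[-2.9,-1.64,0],0,0],[[-2.9,-1.64,0],0,0],[[-2.9,-1.64,0],0,0],[[-2.9,-1.64,0],0,0],[[-2.9,-1.64,0],0,0],[[-2.9,-1.64,0],0,0],[[-2.9,-1.64,0],0,0],[[-2.8,-1.6,0],0,0],[[-1.4,-0.8,0],0,0]]'
python3 -m pendant '[[[0,0,0.2],0.14,0],[[0,0,0.4],0.145,0],[[0,0,0.7],0.145,0],[[0,0,0.7],0.145,0],[[0,0,0.7],0.145,0],[[0,0,0.7],0.145,0],[[0,0,0.7],0.145,0],[[0,0,0.7],0.145,0],[[0,0,0.7],0.145,0],[[0,0,0.7],0.145,0],[[0,0,0.7],0.145,0],[[0,0,0.7],0.145,0],[[0,0,0.7],0.145,0],[[0,0,0.7],0.145,0],[[0,0,0.7],0.145,0],[[0,0,0.7],0.145,0],[[0,0,0.7],0.145,0],[[0,0,0.7],0.145,0],[[0,0,0.7],0.145,0],[[0,0,0.7],0.145,0]]'
python3 -c "
from h import *
s=env.read_state();x,y=s['tcp_rot'][:2];print(s['tool_pos'],s['joint_pos'],'theta',np.arctan2(2*x*y,x*x-y*y),np.array(s['tool_pos'])[:2]-[.509,.1254])"
```

```text
t: 1.9
tool_pos: [0.5596, 0.0397, 0.2105]
tcp_rot: [0.215, 0.977, -0.0, -0.0]
contact_force: [-0.8, 0.3, -0.7]
opening: -0.002
grasp_force: 0.0
t: 3.9
tool_pos: [0.5585, 0.0423, 0.0784]
tcp_rot: [0.995, -0.095, -0.0, 0.0]
contact_force: [0.9, -0.3, -0.2]
opening: -0.003
grasp_force: 0.0
[0.55845844 0.04234048 0.0783839 ] [-7.47175485e-03  5.38069066e-01  1.73302861e+00  5.45939110e-05
  8.70979418e-01  1.75430690e+00] theta -0.1910174968732345 [ 0.04945844 -0.08305952]
```

```bash
P="python3 -m pendant"; f(){ grep -E "tool_pos|contact" | tr '\n' ' '; echo; }
$P '[[[-0.7,-0.8,1],0,0],[[-0.8,-0.9,1.2],0,0],[[-0.94,-1.04,1.04],0,0],[[-0.4,-0.45,0],0,0],[[0,0,0],0,0]]' | f
$P '[[[-0.066,-0.075,0],0,0],[[0,0,0],0,0]]' | f
$P '[[[-0.066,-0.075,0],0,0],[[0,0,0],0,0]]' | f
$P '[[[-0.066,-0.075,0],0,0],[[0,0,0],0,0]]' | f
$P '[[[-0.066,-0.075,0],0,0],[[0,0,0],0,0]]' | f
$P '[[[-0.066,-0.075,0],0,0],[[0,0,0],0,0]]' | f
$P '[[[-0.066,-0.075,0],0,0],[[0,0,0],0,0]]' | f
python3 -c "
from h import *
p,d=env.capture('scene');cv2.imwrite('pics/s1.png',cv2.resize(p[180:320,250:410,::-1],None,fx=4,fy=4))
s=env.read_state();d=np.array(s['tool_pos'])[:2]-[.509,.1254];print(np.linalg.norm(d),np.arctan2(d[1],d[0]))"
```

```text
tool_pos: [0.5364, 0.0798, 0.0463] contact_force: [0.3, 0.0, -0.3] 
tool_pos: [0.5369, 0.0796, 0.0468] contact_force: [-0.4, 0.7, 0.4] 
tool_pos: [0.5361, 0.0805, 0.0465] contact_force: [0.7, -0.1, 0.7] 
tool_pos: [0.5354, 0.0815, 0.0463] contact_force: [-0.1, -0.2, -0.4] 
tool_pos: [0.5348, 0.0824, 0.0463] contact_force: [0.3, 0.6, -0.3] 
tool_pos: [0.5343, 0.0833, 0.0463] contact_force: [-0.5, 0.9, 0.2] 
tool_pos: [0.5338, 0.0842, 0.0463] contact_force: [-0.9, -0.2, -0.0] 
0.04820031099547744 -1.0282421244631523
```

View pics/s1.png

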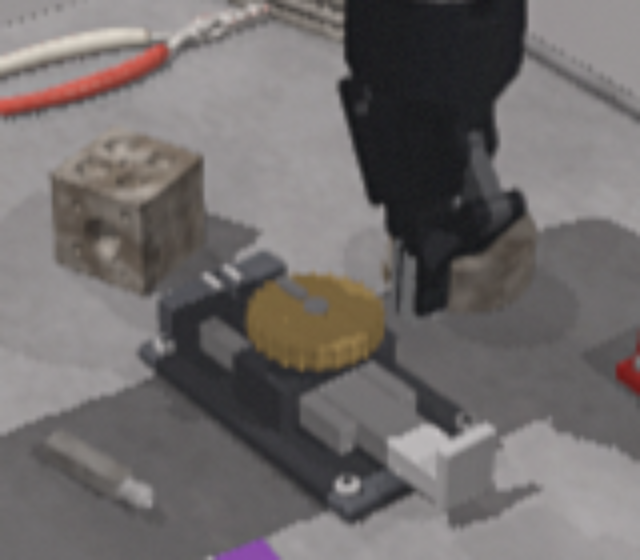

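The crop shows the closed fingertip at about (420,300), right of the knob at (315,320), with a few mm of gap left. I'll keep probing.

```bash
P="python3 -m pendant"; f(){ grep -E "tool_pos|contact" | tr '\n' ' '; echo; }
m(){ :; }
for i in 1; do
$P '[[[-0.066,-0.075,0],0,0],[[0,0,0],0,0]]' | f
$P '[[[-0.066,-0.075,0],0,0],[[0,0,0],0,0]]' | f
$P '[[[-0.066,-0.075,0],0,0],[[0,0,0],0,0]]' | f
$P '[[[-0.066,-0.075,0],0,0],[[0,0,0],0,0]]' | f
$P '[[[-0.066,-0.075,0],0,0],[[0,0,0],0,0]]' | f
$P '[[[-0.033,-0.037,0],0,0],[[0,0,0],0,0]]' | f
done
```

```text
tool_pos: [0.5333, 0.085, 0.0463] contact_force: [-0.2, -0.6, -0.0] 
tool_pos: [0.5328, 0.0859, 0.0463] contact_force: [0.6, 0.1, -0.1] 
tool_pos: [0.5323, 0.0867, 0.0463] contact_force: [0.8, -0.0, 0.1] 
tool_pos: [0.5318, 0.0876, 0.0463] contact_force: [0.2, 0.0, -0.1] 
tool_pos: [0.5313, 0.0884, 0.0463] contact_force: [0.5, -0.0, -0.9] 
tool_pos: [0.5311, 0.0888, 0.0463] contact_force: [-0.2, 0.2, 0.6]
```

```bash
P="python3 -m pendant"; f(){ grep -E "tool_pos|contact" | tr '\n' ' '; echo; }
$P '[[[-0.066,-0.075,0],0,0],[[0,0,0],0,0]]' | f
$P '[[[-0.033,-0.037,0],0,0],[[0,0,0],0,0]]' | f
$P '[[[-0.033,-0.037,0],0,0],[[0,0,0],0,0]]' | f
$P '[[[-0.033,-0.037,0],0,0],[[0,0,0],0,0]]' | f
python3 -c "
from h import *
s=env.read_state();d=np.array(s['tool_pos'])[:2]-[.509,.1254];print(np.linalg.norm(d),np.arctan2(d[1],d[0]))
p,d=env.capture('top');cv2.imwrite('pics/t2.png',cv2.resize(np.clip(p[210:300,290:410,::-1]*1.6,0,255),None,fx=6,fy=6))"
```

```text
tool_pos: [0.5305, 0.0897, 0.0463] contact_force: [0.0, 0.6, -0.3] 
tool_pos: [0.5303, 0.0901, 0.0463] contact_force: [0.2, -0.1, 0.1] 
tool_pos: [0.53, 0.0905, 0.0463] contact_force: [-0.3, 0.1, 0.3] 
tool_pos: [0.5298, 0.091, 0.0463] contact_force: [0.1, 0.3, 0.1] 
0.04021883455181188 -1.0281946064237688[ WARN:0@3.094] global loadsave.cpp:1063 imwrite_ Unsupported depth image for selected encoder is fallbacked to CV_8U.
```

```bash
P="python3 -m pendant"; f(){ grep -E "tool_pos|contact" | tr '\n' ' '; echo; }
$P '[[[-0.033,-0.037,0],0,0],[[0,0,0],0,0]]' | f
$P '[[[-0.033,-0.037,0],0,0],[[0,0,0],0,0]]' | f
$P '[[[-0.033,-0.037,0],0,0],[[0,0,0],0,0]]' | f
$P '[[[-0.033,-0.037,0],0,0],[[0,0,0],0,0]]' | f
```

```text
tool_pos: [0.5295, 0.0914, 0.0463] contact_force: [0.1, 0.8, 0.5] 
tool_pos: [0.5293, 0.0918, 0.0463] contact_force: [-0.2, 0.5, 0.2] 
tool_pos: [0.529, 0.0922, 0.0463] contact_force: [0.9, 0.4, -0.3] 
tool_pos: [0.5288, 0.0927, 0.0463] contact_force: [0.1, -0.0, -0.4]
```

View pics/t2.png

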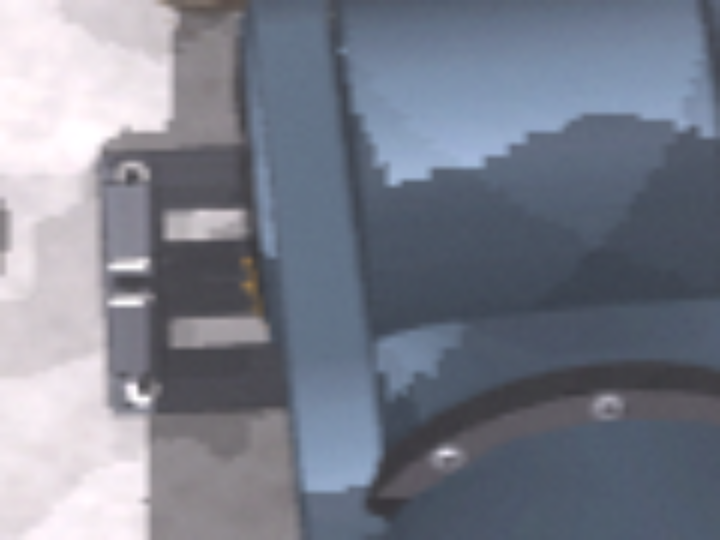

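The arm hides the knob in the top view. I'll check with the scene camera.

```bash
python3 -c "
from h import *
p,d=env.capture('scene');cv2.imwrite('pics/s3.png',cv2.resize(p[220:300,280:390,::-1],None,fx=7,fy=7,interpolation=cv2.INTER_CUBIC))
s=env.read_state();print(s['t'],s['tool_pos'],proj('scene',s['tool_pos']))"
```

```text
8.55 [0.52876253 0.09262491 0.04629814] (np.float64(348.454683199256), np.float64(265.1315908958146))
```

View pics/s3.png

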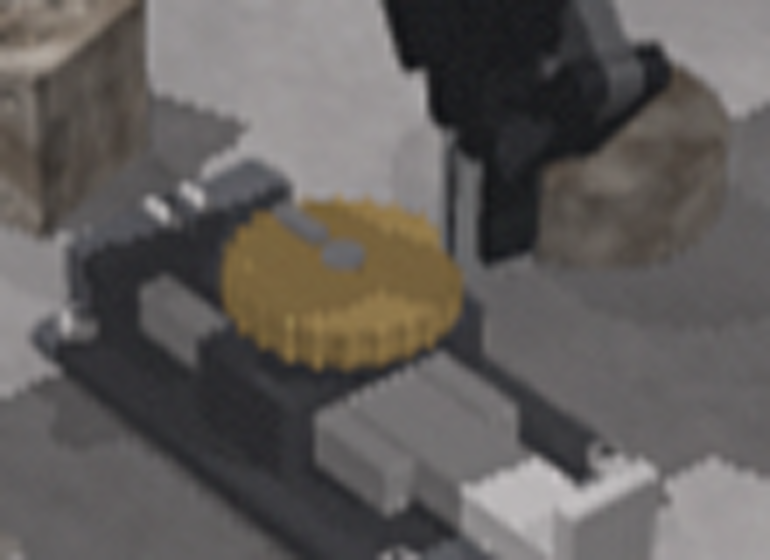

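```bash
python3 - <<'E'
from h import *
p,d=env.capture('scene');np.save('pics/d.npy',d)
for (a,b) in((345,250),(345,255),(350,252),(352,255),(352,257),(354,256),(356,254),(347,254),(346,258)):
    o,r=ray('scene',a,b); print((a,b),p[b,a],np.round((o+r*d[b,a]),4))
E
```

```text
(345, 250) [100 100 102] [0.5182 0.0917 0.0846]
(345, 255) [ 98  98 102] [0.5186 0.0915 0.0737]
(350, 252) [28 30 32] [0.5192 0.079  0.0871]
(352, 255) [29 30 32] [0.5251 0.08   0.0776]
(352, 257) [81 80 81] [0.5304 0.0859 0.0676]
(354, 256) [64 64 66] [0.5343 0.0851 0.0687]
(356, 254) [49 49 50] [0.5314 0.0767 0.0791]
(347, 254) [98 97 98] [0.5183 0.0858 0.0793]
(346, 258) [103 100  98] [0.5178 0.0874 0.0698]
```

```bash
python3 - <<'E'
from h import *
d=np.load('pics/d.npy')
for b in range(248,272,2):
    print(b,[tuple(int(1000*v) for v in np.round(ray('scene',a,b)[0]+ray('scene',a,b)[1]*d[b,a],3)) for a in range(341,357,2)])
E
```

```text
248 [(596, 197, -2), (522, 102, 82), (518, 92, 89), (520, 89, 90), (523, 87, 90), (520, 78, 96), (526, 79, 93), (531, 80, 90)]
250 [(590, 190, 0), (520, 99, 80), (518, 92, 85), (519, 88, 86), (519, 82, 90), (521, 79, 90), (525, 78, 89), (529, 77, 89)]
252 [(533, 121, 57), (519, 98, 76), (516, 88, 83), (518, 86, 84), (521, 84, 83), (522, 80, 86), (528, 82, 82), (529, 77, 84)]
254 [(531, 118, 55), (520, 98, 72), (518, 90, 77), (518, 86, 79), (521, 83, 80), (523, 81, 80), (527, 80, 79), (529, 77, 80)]
256 [(525, 111, 58), (530, 110, 56), (516, 89, 74), (520, 88, 73), (521, 83, 76), (525, 82, 74), (528, 80, 74), (536, 84, 69)]
258 [(523, 107, 56), (528, 107, 54), (533, 109, 51), (522, 90, 66), (524, 87, 67), (588, 155, 1), (593, 155, -1), (596, 152, 0)]
260 [(519, 102, 56), (522, 101, 56), (529, 103, 52), (577, 154, 1), (579, 150, 3), (583, 149, 1), (588, 149, 0), (592, 148, -1)]
262 [(517, 100, 54), (521, 99, 53), (527, 101, 49), (542, 113, 36), (576, 147, 1), (581, 146, 0), (582, 141, 2), (585, 139, 2)]
264 [(514, 96, 53), (520, 98, 49), (528, 102, 44), (538, 108, 36), (572, 141, 2), (574, 138, 2), (580, 138, 0), (580, 133, 3)]
266 [(513, 94, 50), (520, 97, 45), (533, 107, 34), (539, 109, 30), (569, 137, 0), (569, 132, 3), (574, 131, 2), (576, 129, 2)]
268 [(514, 96, 44), (529, 108, 31), (534, 108, 28), (539, 109, 26), (566, 134, -1), (-31, -560, 676), (572, 130, -1), (572, 123, 3)]
270 [(527, 111, 25), (530, 109, 25), (536, 110, 21), (540, 109, 20), (550, 115, 12), (564, 126, 0), (567, 123, 0), (571, 122, -1)]
```

No contact, because the depth image puts the fingertip's end at about z = 0.068, some 20 mm above the reported TCP. So the tip is over the knob. I'll back out, descend and measure the tip again.

```bash
P="python3 -m pendant"; f(){ grep -E "tool_pos|contact|opening" | tr '\n' ' '; echo; }
$P '[[[0.7,0.75,0],0,0],[[0.8,0.85,0],0,0],[[0,0,0.5],0,0],[[0,0,0.5],0,0],[[0,0,0],0,0]]' | f
$P '[[[0,0,0.5],0,0],[[0,0,0.4],0,0],[[0,0,0],0,0]]' | f
python3 - <<'E'
from h import *
p,d=env.capture('scene');s=env.read_state();print(s['tool_pos'],s['joint_pos'])
cv2.imwrite('pics/s4.png',cv2.resize(p[190:300,280:400,::-1],None,fx=5,fy=5,interpolation=cv2.INTER_CUBIC))
v,u=np.mgrid[230:290,335:380]; c=env.get_calibration('scene')
o=ray('scene',0,0)[0]
pts=np.array([o+ray('scene',a,b)[1]*d[b,a] for a,b in zip(u.ravel(),v.ravel())])
k=(np.hypot(*(pts[:,:2]-s['tool_pos'][:2]).T)<.025)&(pts[:,2]>.015)
q=pts[k]; 
for z in np.arange(.016,.1,.006):
    w=q[(q[:,2]>=z)&(q[:,2]<z+.006)]
    if len(w): print(round(z,3),len(w),np.round(w.min(0),3),np.round(w.max(0),3))
E
```

```text
tool_pos: [0.5399, 0.074, 0.0353] contact_force: [-0.5, -1.0, -0.4] opening: -0.002 
tool_pos: [0.5401, 0.0743, 0.0266] contact_force: [-0.3, -0.3, -0.2] opening: 0.003 
[0.54031308 0.07423683 0.02696049] [ 5.11910016e-02  6.00336348e-01  1.79221343e+00 -3.85687320e-05
  7.49708697e-01  1.80696450e+00]
0.016 9 [0.518 0.071 0.017] [0.534 0.085 0.022]
0.022 60 [0.516 0.06  0.022] [0.533 0.097 0.027]
0.046 11 [0.53  0.063 0.047] [0.543 0.08  0.052]
0.052 30 [0.527 0.06  0.052] [0.545 0.081 0.058]
0.058 35 [0.528 0.059 0.058] [0.544 0.08  0.064]
0.064 39 [0.528 0.059 0.064] [0.544 0.081 0.07 ]
0.07 46 [0.528 0.059 0.07 ] [0.545 0.083 0.076]
0.076 31 [0.528 0.058 0.076] [0.545 0.083 0.082]
0.082 22 [0.526 0.06  0.082] [0.533 0.085 0.088]
0.088 27 [0.526 0.061 0.089] [0.55  0.089 0.094]
0.094 55 [0.525 0.054 0.094] [0.547 0.098 0.1  ]
```

View pics/s4.png

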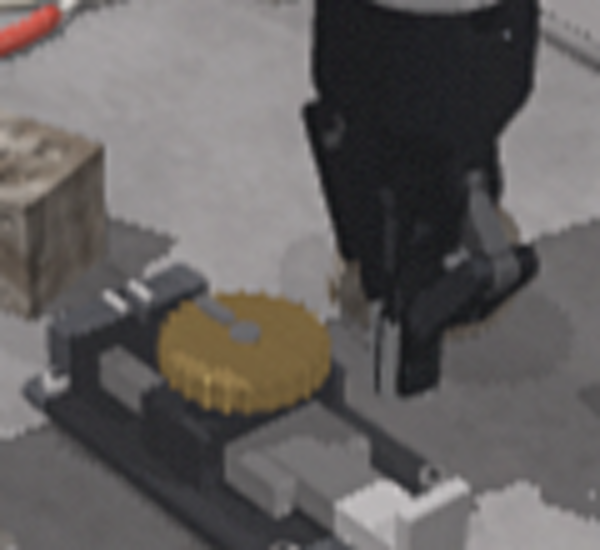

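The tip's bottom shows at z ≈ 0.047-0.049 with the reported TCP z at 0.027, so the real tip is about 20 mm above the reading. The tip block is roughly 22 x 24 mm, and it now stands at rim height, right of the knob. I'll probe again.

```bash
P="python3 -m pendant"; f(){ grep -E "tool_pos|contact" | tr '\n' ' '; echo; }
$P '[[[-0.33,-0.37,0.15],0,0],[[-0.27,-0.3,0],0,0],[[0,0,0],0,0]]' | f
$P '[[[-0.066,-0.075,0],0,0],[[0,0,0],0,0]]' | f
$P '[[[-0.066,-0.075,0],0,0],[[0,0,0],0,0]]' | f
$P '[[[-0.033,-0.037,0],0,0],[[0,0,0],0,0]]' | f
$P '[[[-0.033,-0.037,0],0,0],[[0,0,0],0,0]]' | f
$P '[[[-0.033,-0.037,0],0,0],[[0,0,0],0,0]]' | f
$P '[[[-0.033,-0.037,0],0,0],[[0,0,0],0,0]]' | f
$P '[[[-0.033,-0.037,0],0,0],[[0,0,0],0,0]]' | f
```

```text
tool_pos: [0.5356, 0.0823, 0.0259] contact_force: [-0.3, 0.6, 0.3] 
tool_pos: [0.5354, 0.0828, 0.0259] contact_force: [-0.1, 0.3, 0.4] 
tool_pos: [0.5349, 0.0836, 0.0258] contact_force: [-0.0, -0.0, -0.2] 
tool_pos: [0.5346, 0.084, 0.0258] contact_force: [0.9, 0.3, 0.3] 
tool_pos: [0.5343, 0.0844, 0.0258] contact_force: [0.3, 0.3, -0.3] 
tool_pos: [0.5341, 0.0848, 0.0258] contact_force: [0.3, 1.2, -0.8] 
tool_pos: [0.5339, 0.0853, 0.0258] contact_force: [0.2, 0.2, 0.0] 
tool_pos: [0.5336, 0.0857, 0.0258] contact_force: [0.3, -0.7, -0.4]
```

```bash
P="python3 -m pendant"; f(){ grep -E "tool_pos|contact" | tr '\n' ' '; echo; }
$P '[[[-0.033,-0.037,0],0,0],[[0,0,0],0,0]]' | f
$P '[[[-0.033,-0.037,0],0,0],[[0,0,0],0,0]]' | f
$P '[[[-0.033,-0.037,0],0,0],[[0,0,0],0,0]]' | f
$P '[[[-0.033,-0.037,0],0,0],[[0,0,0],0,0]]' | f
$P '[[[-0.033,-0.037,0],0,0],[[0,0,0],0,0]]' | f
$P '[[[-0.033,-0.037,0],0,0],[[0,0,0],0,0]]' | f
python3 -c "
from h import *
p,d=env.capture('scene');s=env.read_state();print(s['t'],s['joint_pos'][5])
cv2.imwrite('pics/s5.png',cv2.resize(p[220:290,290:390,::-1],None,fx=7,fy=7,interpolation=cv2.INTER_CUBIC))"
```

```text
tool_pos: [0.5333, 0.0861, 0.0258] contact_force: [-0.1, 0.5, 0.3] 
tool_pos: [0.533, 0.0865, 0.0258] contact_force: [-0.7, 0.2, -0.8] 
tool_pos: [0.5328, 0.087, 0.0258] contact_force: [-0.2, 0.0, 0.2] 
tool_pos: [0.5325, 0.0874, 0.0258] contact_force: [-0.2, -0.4, -0.6] 
tool_pos: [0.5323, 0.0878, 0.0258] contact_force: [0.3, -0.1, -0.2] 
tool_pos: [0.532, 0.0883, 0.0258] contact_force: [0.4, -0.6, -0.8] 
12.4 1.8339650014612885
```

```bash
P="python3 -m pendant"; f(){ grep -E "tool_pos|contact" | tr '\n' ' '; echo; }
$P '[[[-0.033,-0.037,0],0,0],[[0,0,0],0,0]]' | f
$P '[[[-0.033,-0.037,0],0,0],[[0,0,0],0,0]]' | f
$P '[[[-0.033,-0.037,0],0,0],[[0,0,0],0,0]]' | f
$P '[[[-0.033,-0.037,0],0,0],[[0,0,0],0,0]]' | f
$P '[[[-0.033,-0.037,0],0,0],[[0,0,0],0,0]]' | f
python3 -c "
from h import *
p,d=env.capture('scene');s=env.read_state();print(s['t'],s['joint_pos'][5])
cv2.imwrite('pics/s6.png',cv2.resize(p[220:290,290:390,::-1],None,fx=7,fy=7,interpolation=cv2.INTER_CUBIC))"
```

```text
tool_pos: [0.5318, 0.0887, 0.0258] contact_force: [-0.5, -0.9, 0.1] 
tool_pos: [0.5317, 0.089, 0.0258] contact_force: [-0.4, -0.9, -0.4] 
tool_pos: [0.5315, 0.0894, 0.0259] contact_force: [1.0, -1.5, 0.6] 
tool_pos: [0.5314, 0.0898, 0.0259] contact_force: [2.2, -3.3, -0.5] 
tool_pos: [0.5312, 0.0901, 0.026] contact_force: [2.9, -6.0, 1.1] 
13.45 1.8381119161192387
```

View pics/s6.png

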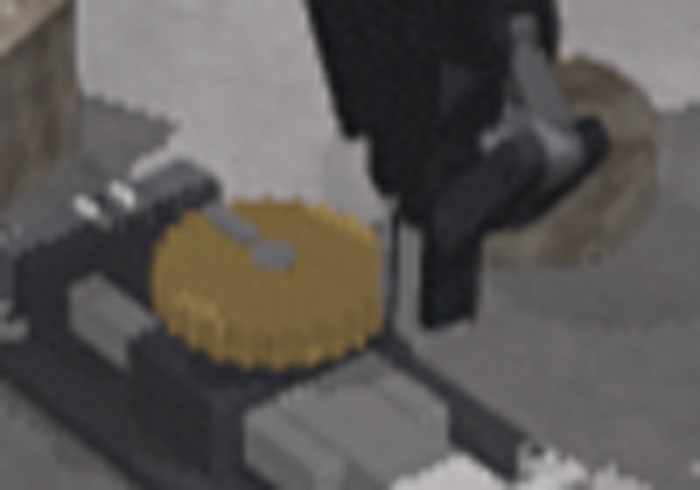

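Contact at R ≈ 42.6 mm with about 7 N/mm stiffness, and the tip touches the rim's right side. Next is a short orbit stroke with a check of the forces.

```bash
cat > st.py <<'E'
from h import *
s=env.read_state();x,y=s['tcp_rot'][:2];th=np.arctan2(2*x*y,x*x-y*y)
d=np.array(s['tool_pos'])[:2]-[.509,.1254];ph=np.arctan2(d[1],d[0]);F=s['contact_force']
print("t %.2f R %.1f phi %.2f alpha %.2f th %.2f q6 %.2f z %.4f Fr %.1f Ft %.1f Fz %.1f"%(s['t'],1e3*np.hypot(*d),ph,(th-ph)%6.283,th,s['joint_pos'][5],s['tool_pos'][2],F[0]*np.cos(ph)+F[1]*np.sin(ph),-F[0]*np.sin(ph)+F[1]*np.cos(ph),F[2]))
E
P="python3 -m pendant"
python3 st.py
$P '[[[0.345,-0.363,0],-0.12,0],[[0.345,-0.363,0],-0.12,0],[[0.345,-0.363,0],-0.12,0]]' >/dev/null; python3 st.py
$P '[[[0.345,-0.363,0],-0.12,0],[[0.345,-0.363,0],-0.12,0],[[0.345,-0.363,0],-0.12,0]]' >/dev/null; python3 st.py
$P '[[[0.345,-0.363,0],-0.12,0],[[0.345,-0.363,0],-0.12,0],[[0.345,-0.363,0],-0.12,0]]' >/dev/null; python3 st.py
python3 -c "
from h import *
p,d=env.capture('scene')
cv2.imwrite('pics/s7.png',cv2.resize(p[220:290,290:390,::-1],None,fx=7,fy=7,interpolation=cv2.INTER_CUBIC))"
```

```text
t 13.45 R 41.7 phi -1.01 alpha 0.82 th -0.19 q6 1.84 z 0.0260 Fr 5.4 Ft 0.3 Fz 0.6
t 13.75 R 41.9 phi -0.64 alpha 0.82 th 0.18 q6 1.49 z 0.0261 Fr 5.3 Ft -1.4 Fz 1.6
t 14.05 R 42.2 phi -0.27 alpha 0.81 th 0.54 q6 1.15 z 0.0262 Fr 5.7 Ft -2.4 Fz 0.9
t 14.35 R 42.6 phi 0.09 alpha 0.81 th 0.90 q6 0.82 z 0.0264 Fr 5.7 Ft -2.4 Fz 1.5
```

View pics/s7.png

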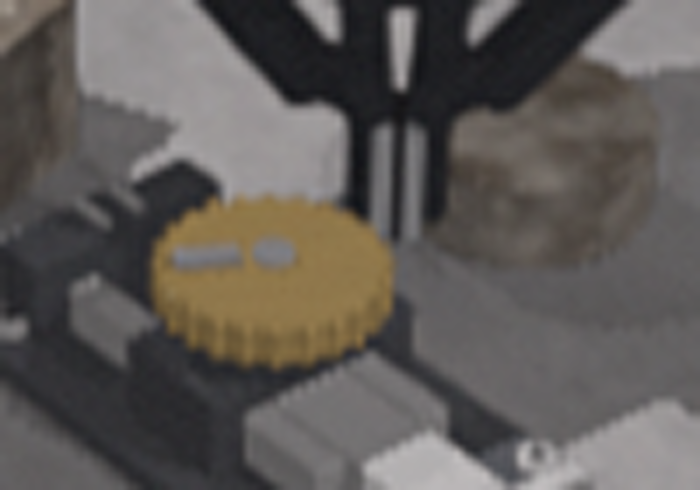

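The knob turned with the finger: the mark now points left at (205,255), with a steady tangential force of 2.4 N. From here I'll read the mark angle by code and continue the stroke.

```bash
cat > mark.py <<'E'
from h import *
import sys
t=float(sys.argv[1])  # approx turns
p,_=env.capture("scene"); hsv=cv2.cvtColor(p,cv2.COLOR_RGB2HSV)[:,:,1].astype(np.float32)
z=.058+.0035*t; A=np.radians(np.arange(0,360,3))
uv=np.array([[proj("scene",[.509+r*np.cos(a),.1254+r*np.sin(a),z]) for r in np.arange(.011,.026,.0015)] for a in A],np.float32)
S=cv2.remap(hsv,uv[...,0],uv[...,1],1).mean(1)
w=np.clip(np.median(S)-S-20,0,None); i=np.argmin(S); k=[(i+j)%120 for j in range(-5,6)]
a=np.angle((w[k]*np.exp(1j*A[k])).sum()); print("mark turn from tight (mod 1 turn), rad: %.2f  Smin %.0f med %.0f"%((a-1.612)%6.283,S.min(),np.median(S)))
E
P="python3 -m pendant"
python3 mark.py 0.1
$P '[[[0.345,-0.363,0],-0.12,0],[[0.345,-0.363,0],-0.12,0],[[0.345,-0.363,0],-0.12,0],[[0.345,-0.363,0],-0.12,0]]' >/dev/null; python3 st.py
$P '[[[0.345,-0.363,0],-0.12,0],[[0.345,-0.363,0],-0.12,0],[[0.345,-0.363,0],-0.12,0],[[0.345,-0.363,0],-0.12,0]]' >/dev/null; python3 st.py; python3 mark.py 0.2
```

```text
mark turn from tight (mod 1 turn), rad: 1.15  Smin 9 med 119
t 14.85 R 43.1 phi 0.56 alpha 0.82 th 1.38 q6 0.37 z 0.0265 Fr 6.1 Ft -1.0 Fz 1.5
t 15.25 R 43.4 phi 1.04 alpha 0.82 th 1.86 q6 -0.08 z 0.0267 Fr 7.1 Ft -1.4 Fz 2.5
mark turn from tight (mod 1 turn), rad: 1.98  Smin 7 med 122
```

```bash
P="python3 -m pendant"
$P '[[[0.345,-0.363,0],-0.12,0],[[0.345,-0.363,0],-0.12,0],[[0.345,-0.363,0],-0.12,0],[[0.345,-0.363,0],-0.12,0],[[0.345,-0.363,0],-0.12,0],[[0.345,-0.363,0],-0.12,0]]' >/dev/null; python3 st.py; python3 mark.py 0.4
$P '[[[0.345,-0.363,0],-0.12,0],[[0.345,-0.363,0],-0.12,0],[[0.345,-0.363,0],-0.12,0],[[0.345,-0.363,0],-0.12,0],[[0.345,-0.363,0],-0.12,0],[[0.345,-0.363,0],-0.12,0]]' >/dev/null; python3 st.py; python3 mark.py 0.5
$P '[[[0.345,-0.363,0],-0.12,0],[[0.345,-0.363,0],-0.12,0],[[0.345,-0.363,0],-0.12,0],[[0.345,-0.363,0],-0.12,0],[[0.345,-0.363,0],-0.12,0],[[0.345,-0.363,0],-0.12,0]]' >/dev/null; python3 st.py; python3 mark.py 0.6
```

```text
t 15.90 R 43.6 phi 1.75 alpha 0.83 th 2.58 q6 -0.78 z 0.0266 Fr 10.4 Ft -1.7 Fz 7.0
mark turn from tight (mod 1 turn), rad: 2.63  Smin 7 med 122
t 16.55 R 44.0 phi 2.48 alpha 0.82 th -2.98 q6 -1.51 z 0.0262 Fr 10.7 Ft -1.9 Fz 12.0
mark turn from tight (mod 1 turn), rad: 3.36  Smin 8 med 119
t 17.20 R 44.2 phi -3.10 alpha 0.84 th -2.26 q6 -2.29 z 0.0261 Fr 9.2 Ft -2.1 Fz 14.7
mark turn from tight (mod 1 turn), rad: 4.09  Smin 11 med 102
```

```bash
P="python3 -m pendant"
$P '[[[0.48,0.51,0],0,0],[[0.55,0.58,-0.3],0,0],[[0,0,0],0,0]]' >/dev/null; python3 st.py; python3 mark.py 0.65
$P '[[[-0.66,0.52,0],0.145,0],[[-0.66,0.52,0],0.145,0],[[-0.66,0.52,0],0.145,0],[[-0.66,0.52,0],0.145,0],[[-0.66,0.52,0],0.145,0],[[-0.66,0.52,0],0.145,0],[[-0.66,0.52,0],0.145,0],[[-0.66,0.52,0],0.145,0],[[-0.66,0.52,0],0.145,0],[[-0.66,0.52,0],0.145,0]]' >/dev/null; python3 st.py
$P '[[[-0.66,0.52,0],0.145,0],[[-0.66,0.52,0],0.145,0],[[-0.66,0.52,0],0.145,0],[[-0.66,0.52,0],0.145,0],[[-0.66,0.52,0],0.145,0],[[-0.66,0.52,0],0.145,0],[[-0.66,0.52,0],0.145,0],[[-0.66,0.52,0],0.145,0],[[-0.66,0.52,0],0.145,0],[[-0.66,0.52,0],0.145,0],[[0,0,0],0,0]]' >/dev/null; python3 st.py
python3 mark.py 0.65
```

```text
t 17.55 R 58.5 phi -3.09 alpha 0.82 th -2.27 q6 -2.28 z 0.0289 Fr 0.2 Ft -0.1 Fz 0.2
mark turn from tight (mod 1 turn), rad: 4.12  Smin 11 med 109
t 18.60 R 57.7 phi 1.71 alpha 0.84 th 2.56 q6 -0.73 z 0.0287 Fr -0.3 Ft 0.0 Fz -0.5
t 19.70 R 58.8 phi 0.26 alpha 0.85 th 1.11 q6 0.62 z 0.0287 Fr -0.9 Ft -0.1 Fz -0.2
mark turn from tight (mod 1 turn), rad: 4.14  Smin 10 med 119
```

```bash
P="python3 -m pendant"
$P '[[[-0.66,0.52,0],0.145,0],[[-0.66,0.52,0],0.145,0],[[-0.66,0.52,0],0.145,0],[[-0.66,0.52,0],0.145,0],[[-0.66,0.52,0],0.145,0],[[-0.66,0.52,0],0.145,0],[[-0.66,0.52,0],0.145,0],[[-0.66,0.52,0],0.145,0],[[-0.66,0.52,0],0.145,0],[[-0.66,0.52,0],0.145,0],[[-0.66,0.52,0],0.145,0],[[-0.66,0.52,0],0.145,0],[[0,0,0],0,0]]' >/dev/null; python3 st.py
$P '[[[-0.5,-0.53,0],0,0],[[-0.5,-0.53,0],0,0],[[0,0,0],0,0]]' >/dev/null; python3 st.py
$P '[[[-0.07,-0.07,0],0,0],[[0,0,0],0,0]]' >/dev/null; python3 st.py
```

```text
t 21.05 R 58.1 phi -1.46 alpha 0.84 th -0.62 q6 2.23 z 0.0287 Fr -0.7 Ft 0.1 Fz 0.1
t 21.35 R 42.9 phi -1.44 alpha 0.82 th -0.62 q6 2.26 z 0.0288 Fr 0.1 Ft 0.4 Fz -0.0
t 21.55 R 42.9 phi -1.44 alpha 0.82 th -0.62 q6 2.27 z 0.0288 Fr 0.8 Ft 0.9 Fz 0.1
```

```bash
P="python3 -m pendant"
$P '[[[-0.09,-0.09,0],0,0],[[0,0,0],0,0]]' >/dev/null; python3 st.py
$P '[[[0.345,-0.363,0],-0.12,0],[[0.345,-0.363,0],-0.12,0],[[0.345,-0.363,0],-0.12,0],[[0.345,-0.363,0],-0.12,0],[[0.345,-0.363,0],-0.12,0]]' >/dev/null; python3 st.py; python3 mark.py 0.7
```

```text
t 21.75 R 42.0 phi -1.44 alpha 0.82 th -0.62 q6 2.27 z 0.0289 Fr 3.6 Ft 1.1 Fz 1.0
t 22.25 R 41.7 phi -0.85 alpha 0.83 th -0.02 q6 1.68 z 0.0287 Fr 0.5 Ft -3.1 Fz 0.8
mark turn from tight (mod 1 turn), rad: 4.60  Smin 8 med 122
```

```bash
P="python3 -m pendant"
$P '[[[0.295,-0.413,0],-0.12,0],[[0.345,-0.363,0],-0.12,0],[[0.345,-0.363,0],-0.12,0],[[0.345,-0.363,0],-0.12,0],[[0.345,-0.363,0],-0.12,0],[[0.345,-0.363,0],-0.12,0]]' >/dev/null; python3 st.py; python3 mark.py 0.8
$P '[[[0.345,-0.363,0],-0.12,0],[[0.345,-0.363,0],-0.12,0],[[0.345,-0.363,0],-0.12,0],[[0.345,-0.363,0],-0.12,0],[[0.345,-0.363,0],-0.12,0],[[0.345,-0.363,0],-0.12,0],[[0.345,-0.363,0],-0.12,0]]' >/dev/null; python3 st.py; python3 mark.py 0.9
$P '[[[0.345,-0.363,0],-0.12,0],[[0.345,-0.363,0],-0.12,0],[[0.345,-0.363,0],-0.12,0],[[0.345,-0.363,0],-0.12,0],[[0.345,-0.363,0],-0.12,0],[[0.345,-0.363,0],-0.12,0],[[0.345,-0.363,0],-0.12,0]]' >/dev/null; python3 st.py; python3 mark.py 1.1
```

```text
t 22.90 R 41.8 phi -0.12 alpha 0.81 th 0.70 q6 1.01 z 0.0291 Fr 2.0 Ft -3.4 Fz 1.9
mark turn from tight (mod 1 turn), rad: 5.40  Smin 5 med 121
t 23.65 R 42.6 phi 0.72 alpha 0.81 th 1.54 q6 0.23 z 0.0295 Fr 2.7 Ft -2.0 Fz 3.6
mark turn from tight (mod 1 turn), rad: 6.25  Smin 6 med 120
t 24.40 R 43.1 phi 1.55 alpha 0.83 th 2.37 q6 -0.57 z 0.0297 Fr 7.0 Ft -2.8 Fz 6.0
mark turn from tight (mod 1 turn), rad: 0.85  Smin 8 med 120
```

```bash
P="python3 -m pendant"
$P '[[[0.345,-0.363,-0.02],-0.12,0],[[0.345,-0.363,-0.02],-0.12,0],[[0.345,-0.363,-0.02],-0.12,0],[[0.345,-0.363,-0.02],-0.12,0],[[0.345,-0.363,-0.02],-0.12,0],[[0.345,-0.363,-0.02],-0.12,0],[[0.345,-0.363,-0.02],-0.12,0]]' >/dev/null; python3 st.py; python3 mark.py 1.2
$P '[[[0.345,-0.363,-0.02],-0.12,0],[[0.345,-0.363,-0.02],-0.12,0],[[0.345,-0.363,-0.02],-0.12,0],[[0.345,-0.363,-0.02],-0.12,0],[[0.345,-0.363,0],-0.12,0],[[0.345,-0.363,0],-0.12,0],[[0.345,-0.363,0],-0.12,0]]' >/dev/null; python3 st.py; python3 mark.py 1.3
$P '[[[0.48,0.51,0],0,0],[[0.55,0.58,0],0,0],[[0,0,0],0,0]]' >/dev/null; python3 st.py; python3 mark.py 1.35
```

```text
t 25.15 R 43.4 phi 2.40 alpha 0.81 th -3.07 q6 -1.42 z 0.0302 Fr 5.2 Ft -2.4 Fz 3.1
mark turn from tight (mod 1 turn), rad: 1.67  Smin 8 med 120
t 25.90 R 43.5 phi -3.06 alpha 0.83 th -2.23 q6 -2.32 z 0.0307 Fr 2.0 Ft -0.8 Fz 1.0
mark turn from tight (mod 1 turn), rad: 2.43  Smin 6 med 110
t 26.25 R 58.8 phi -3.06 alpha 0.83 th -2.23 q6 -2.32 z 0.0308 Fr -0.9 Ft -0.5 Fz -0.4
mark turn from tight (mod 1 turn), rad: 2.45  Smin 6 med 112
```

```bash
P="python3 -m pendant"
$P '[[[-0.66,0.52,0],0.145,0],[[-0.66,0.52,0],0.145,0],[[-0.66,0.52,0],0.145,0],[[-0.66,0.52,0],0.145,0],[[-0.66,0.52,0],0.145,0],[[-0.66,0.52,0],0.145,0],[[-0.66,0.52,0],0.145,0],[[-0.66,0.52,0],0.145,0],[[-0.66,0.52,0],0.145,0],[[-0.66,0.52,0],0.145,0],[[-0.66,0.52,0],0.145,0],[[-0.66,0.52,0],0.145,0],[[-0.66,0.52,0],0.145,0],[[-0.66,0.52,0],0.145,0],[[-0.66,0.52,0],0.145,0],[[-0.66,0.52,0],0.145,0]]' >/dev/null; python3 st.py
$P '[[[-0.66,0.52,0],0.145,0],[[-0.66,0.52,0],0.145,0],[[-0.66,0.52,0],0.145,0],[[-0.66,0.52,0],0.145,0],[[-0.66,0.52,0],0.145,0],[[-0.66,0.52,0],0.145,0],[[-0.66,0.52,0],0.145,0],[[-0.66,0.52,0],0.145,0],[[-0.66,0.52,0],0.145,0],[[-0.66,0.52,0],0.145,0],[[-0.66,0.52,0],0.145,0],[[-0.66,0.52,0],0.145,0],[[-0.66,0.52,0],0.145,0],[[-0.66,0.52,0],0.145,0],[[-0.66,0.52,0],0.145,0],[[0,0,0],0,0]]' >/dev/null; python3 st.py
$P '[[[-0.5,-0.53,0],0,0],[[-0.56,-0.59,0],0,0],[[0,0,0],0,0]]' >/dev/null; python3 st.py; python3 mark.py 1.35
```

```text
t 27.90 R 58.7 phi 0.89 alpha 0.84 th 1.73 q6 0.07 z 0.0310 Fr -0.2 Ft 0.4 Fz 0.7
t 29.50 R 58.2 phi -1.27 alpha 0.83 th -0.44 q6 2.06 z 0.0310 Fr 1.2 Ft 0.7 Fz -0.0
t 29.80 R 41.7 phi -1.26 alpha 0.82 th -0.44 q6 2.08 z 0.0310 Fr -0.3 Ft 0.2 Fz 0.4
mark turn from tight (mod 1 turn), rad: 2.45  Smin 7 med 118
```

```bash
P="python3 -m pendant"
$P '[[[-0.09,-0.09,0],0,0],[[0.345,-0.363,0],-0.12,0],[[0.345,-0.363,0],-0.12,0],[[0.345,-0.363,0],-0.12,0],[[0.345,-0.363,0],-0.12,0],[[0.345,-0.363,0],-0.12,0],[[0.345,-0.363,0],-0.12,0]]' >/dev/null; python3 st.py; python3 mark.py 1.4
$P '[[[0.345,-0.363,0],-0.12,0],[[0.345,-0.363,0],-0.12,0],[[0.345,-0.363,0],-0.12,0],[[0.345,-0.363,0],-0.12,0],[[0.345,-0.363,0],-0.12,0],[[0.345,-0.363,0],-0.12,0]]' >/dev/null; python3 st.py; python3 mark.py 1.5
$P '[[[0.345,-0.363,0],-0.12,0],[[0.345,-0.363,0],-0.12,0],[[0.345,-0.363,0],-0.12,0],[[0.345,-0.363,0],-0.12,0],[[0.345,-0.363,0],-0.12,0],[[0.345,-0.363,0],-0.12,0]]' >/dev/null; python3 st.py; python3 mark.py 1.6
```

```text
t 30.55 R 41.7 phi -0.54 alpha 0.83 th 0.29 q6 1.39 z 0.0309 Fr 1.2 Ft -1.6 Fz 0.4
mark turn from tight (mod 1 turn), rad: 3.04  Smin 7 med 120
t 31.20 R 42.2 phi 0.18 alpha 0.82 th 1.00 q6 0.72 z 0.0313 Fr 0.8 Ft -1.2 Fz 1.8
mark turn from tight (mod 1 turn), rad: 3.73  Smin 9 med 120
t 31.85 R 42.7 phi 0.89 alpha 0.83 th 1.72 q6 0.05 z 0.0317 Fr 3.8 Ft -2.5 Fz 3.2
mark turn from tight (mod 1 turn), rad: 4.47  Smin 8 med 121
```

```bash
P="python3 -m pendant"
$P '[[[0.345,-0.363,-0.01],-0.12,0],[[0.345,-0.363,-0.01],-0.12,0],[[0.345,-0.363,-0.01],-0.12,0],[[0.345,-0.363,-0.01],-0.12,0],[[0.345,-0.363,-0.01],-0.12,0],[[0.345,-0.363,-0.01],-0.12,0],[[0.345,-0.363,-0.01],-0.12,0]]' >/dev/null; python3 st.py; python3 mark.py 1.8
$P '[[[0.345,-0.363,-0.01],-0.12,0],[[0.345,-0.363,-0.01],-0.12,0],[[0.345,-0.363,-0.01],-0.12,0],[[0.345,-0.363,-0.01],-0.12,0],[[0.345,-0.363,-0.01],-0.12,0],[[0.345,-0.363,-0.01],-0.12,0],[[0.345,-0.363,-0.01],-0.12,0],[[0.345,-0.363,-0.01],-0.12,0]]' >/dev/null; python3 st.py; python3 mark.py 1.95
$P '[[[0.48,0.51,0],0,0],[[0.55,0.58,0],0,0],[[0,0,0],0,0],[[0,0,0],0,0]]' >/dev/null; python3 st.py; python3 mark.py 2
```

```text
t 32.60 R 42.7 phi 1.72 alpha 0.84 th 2.56 q6 -0.76 z 0.0323 Fr 8.6 Ft -3.6 Fz 2.7
mark turn from tight (mod 1 turn), rad: 5.40  Smin 5 med 123
t 33.45 R 43.2 phi 2.71 alpha 0.81 th -2.76 q6 -1.75 z 0.0325 Fr 7.0 Ft -2.9 Fz 5.4
mark turn from tight (mod 1 turn), rad: 0.19  Smin 8 med 119
t 33.90 R 57.2 phi 2.70 alpha 0.82 th -2.76 q6 -1.73 z 0.0325 Fr -0.2 Ft -0.1 Fz -0.5
mark turn from tight (mod 1 turn), rad: 0.24  Smin 10 med 119
```

The thumbscrew stands at about 12.8 rad. I'll lift clear and turn the tool so its flat side faces along the bar.

```bash
P="python3 -m pendant"
$P '[[[0,0,-0.7],0.147,0],[[0,0,-0.7],0.147,0],[[0,0,-0.7],0.147,0],[[0,0,-0.7],0.147,0],[[0,0,-0.7],0.147,0],[[0,0,-0.7],0.147,0],[[0,0,-0.7],0.147,0],[[0,0,-0.7],0.147,0],[[0,0,-0.7],0.147,0],[[0,0,-0.7],0.147,0],[[0,0,-0.7],0.147,0],[[0,0,-0.7],0.147,0],[[0,0,-0.7],0.147,0],[[0,0,0],0,0]]'; python3 st.py
python3 - <<'E'
from h import *
s=env.read_state();x,y=s['tcp_rot'][:2];th=np.arctan2(2*x*y,x*x-y*y)
d=np.array([.515,-.0165])-s['tool_pos'][:2]
print("cm in tool x,y",100*(d@[np.cos(th),np.sin(th)]),100*(d@[np.sin(th),-np.cos(th)]))
E
```

```text
t: 35.35
tool_pos: [0.4581, 0.1497, 0.1242]
tcp_rot: [0.695, 0.719, 0.001, 0.0]
contact_force: [-0.4, 0.9, 0.1]
opening: 0.002
grasp_force: 0.0
t 35.35 R 56.4 phi 2.70 alpha 5.19 th 1.61 q6 0.18 z 0.1242 Fr 0.7 Ft -0.6 Fz 0.1
cm in tool x,y -16.81085572644437 5.108847280919692
```

```bash
P="python3 -m pendant"
$P '[[[-1,0.31,0],0,0],[[-2,0.6,0],0,0],[[-2.6,0.8,0],0,0],[[-2.8,0.84,0],0,0],[[-2.8,0.84,0],0,0],[[-2.6,0.8,0],0,0],[[-2,0.6,0],0,0],[[-1,0.31,0],0,0],[[0,0,1.5],0,0],[[0,0,3],0,0],[[0,0,3],0,0],[[0,0,2.5],0,0],[[0,0,1.2],0,0],[[0,0,0],0,0]]'
python3 - <<'E'
from h import *
p,d=env.capture('scene');s=env.read_state();t=s['tool_pos']
o=ray('scene',0,0)[0]
b,a=np.mgrid[230:340,320:440]
q=np.array([o+ray('scene',i,j)[1]*d[j,i] for i,j in zip(a.ravel(),b.ravel())])
k=q[(np.hypot(*(q[:,:2]-t[:2]).T)<.022)&(q[:,2]>.012)]
for z in np.arange(.012,.07,.006):
    w=k[(k[:,2]>=z)&(k[:,2]<z+.006)]
    if len(w): print(round(z,3),len(w),np.round(w.min(0),3),np.round(w.max(0),3))
w=q[(abs(q[:,2]-.036)<.006)&(abs(q[:,0]-.513)<.02)&(q[:,1]<.06)&(q[:,1]>.0)]
print("plate",len(w),np.round(w.min(0),3),np.round(w.max(0),3),t)
E
```

```text
t: 36.75
tool_pos: [0.5138, -0.0161, 0.0102]
tcp_rot: [0.693, 0.721, -0.001, -0.001]
contact_force: [-0.3, -0.2, -0.1]
opening: 0.001
grasp_force: 0.0Traceback (most recent call last):
  File "<stdin>", line 5, in <module>
  File "h.py", line 4, in ray
    c=env.get_calibration(n); f=240/np.tan(np.radians(c["fov_y"]/2)); T=np.array(c["T"])
ValueError: time passes only in moves, steps and waits
```

```bash
cat > pc.py <<'E'
from h import *
p,d=env.capture('scene');s=env.read_state();t=s['tool_pos'];c=env.get_calibration('scene')
f=240/np.tan(np.radians(c["fov_y"]/2));T=np.array(c["T"])
v,u=np.mgrid[:480,:640]
q=np.stack([(u-c["cx"])/f*d,(v-c["cy"])/f*d,d],-1)[220:340,310:440].reshape(-1,3)@T[:3,:3].T+T[:3,3]
k=q[(np.hypot(*(q[:,:2]-t[:2]).T)<.022)&(q[:,2]>.012)]
for z in np.arange(.012,.06,.006):
    w=k[(k[:,2]>=z)&(k[:,2]<z+.006)]
    if len(w): print(round(z,3),len(w),np.round(w.min(0),3),np.round(w.max(0),3))
w=q[(abs(q[:,2]-.036)<.005)&(abs(q[:,0]-.513)<.02)&(q[:,1]<.09)&(q[:,1]>.0)]
print("plate y",len(w),np.round(np.percentile(w[:,1],[2,10,50]),4) if len(w) else "",t,s['contact_force'])
E
python3 pc.py
```

```text
0.03 8 [ 0.506 -0.027  0.03 ] [ 0.518 -0.011  0.036]
0.036 30 [ 0.502 -0.03   0.036] [ 0.523 -0.011  0.042]
0.042 44 [ 0.501 -0.03   0.042] [ 0.527 -0.011  0.048]
0.048 51 [ 0.5   -0.029  0.048] [ 0.526 -0.011  0.054]
0.054 50 [ 0.5   -0.029  0.054] [ 0.529 -0.011  0.06 ]
plate y 54 [0.0181 0.0191 0.0203] [ 0.51516818 -0.01630399  0.01215395] [-0.49273718  0.55069151 -0.31197527]
```

```bash
P="python3 -m pendant"; f(){ grep -E "tool_pos|contact" | tr '\n' ' '; echo; }
$P '[[[0.5,0,0.2],0,0],[[0.6,0,0.2],0,0],[[0.6,0,0],0,0],[[0.3,0,0],0,0]]' |f
$P '[[[0.2,0,0],0,0],[[0.2,0,0],0,0],[[0.2,0,0],0,0],[[0.2,0,0],0,0],[[0.2,0,0],0,0]]' |f
$P '[[[0.25,0,0],0,0],[[0.25,0,0],0,0],[[0.25,0,0],0,0],[[0.25,0,0],0,0]]' |f
$P '[[[0.25,0,0],0,0],[[0.25,0,0],0,0],[[0.25,0,0],0,0],[[0.25,0,0],0,0]]' |f
python3 pc.py|tail -1
```

```text
tool_pos: [0.514, 0.0045, 0.0077] contact_force: [0.1, -0.1, 0.4] 
tool_pos: [0.5137, 0.0136, 0.0075] contact_force: [0.0, -2.7, 0.6] 
tool_pos: [0.5133, 0.0239, 0.0075] contact_force: [0.0, -3.1, 0.7] 
tool_pos: [0.5129, 0.0339, 0.0075] contact_force: [0.9, -4.0, 2.0] 
plate y 74 [0.0212 0.022  0.0272] [0.51286711 0.03419479 0.00753182] [ 0.34824888 -1.24965516  0.60728657]
```

```bash
P="python3 -m pendant"; f(){ grep -E "tool_pos|contact" | tr '\n' ' '; echo; }
$P '[[[0.25,0,0],0,0],[[0.25,0,0],0,0],[[0.25,0,0],0,0],[[0.25,0,0],0,0],[[0.2,0,0],0,0],[[0.2,0,0],0,0],[[0.2,0,0],0,0]]' |f
$P '[[[0.1,0,0],0,0],[[0,0,0],0,0]]' |f
$P '[[[0.1,0,0],0,0],[[0,0,0],0,0]]' |f
$P '[[[0.1,0,0],0,0],[[0,0,0],0,0]]' |f
python3 mark.py 2
```

```text
tool_pos: [0.5123, 0.0498, 0.0075] contact_force: [0.3, -3.5, 2.5] 
tool_pos: [0.5121, 0.0509, 0.0074] contact_force: [0.9, -1.8, 1.4] 
tool_pos: [0.5121, 0.0518, 0.0075] contact_force: [-0.3, -1.6, 2.1] 
tool_pos: [0.5121, 0.0528, 0.0075] contact_force: [0.2, -1.7, 1.4] 
mark turn from tight (mod 1 turn), rad: 2.63  Smin 9 med 61
```

```bash
P="python3 -m pendant"; f(){ grep -E "tool_pos|contact" | tr '\n' ' '; echo; }
$P '[[[0.1,0,0],0,0],[[0,0,0],0,0]]' |f
$P '[[[0.1,0,0],0,0],[[0,0,0],0,0]]' |f
$P '[[[0.1,0,0],0,0],[[0,0,0],0,0]]' |f
$P '[[[0.1,0,0],0,0],[[0,0,0],0,0]]' |f
```

```text
tool_pos: [0.512, 0.0538, 0.0075] contact_force: [0.4, -1.3, 0.0] 
tool_pos: [0.5121, 0.0544, 0.0075] contact_force: [1.2, -5.8, 1.4] 
tool_pos: [0.5123, 0.0545, 0.0075] contact_force: [2.0, -15.8, 0.6] 
tool_pos: [0.5125, 0.0546, 0.0077] contact_force: [1.3, -22.9, 1.1]
```

The force rose sharply at y = 0.0545, where home was expected, so the bar is home. I'll back off, lift away and verify.

```bash
P="python3 -m pendant"
$P '[[[-0.3,0,0],0,0],[[-0.7,0,0],0,0],[[-1.5,0,0],0,0],[[-1.5,0,0],0,0],[[-1,0,-1],0,0],[[0,0,-3],0,0],[[0,0,-4],0,0],[[0,0,-4],0,0],[[-3,0,-3],0,0],[[-4,0,0],0,0],[[-4,0,0],0,0],[[-3,0,0],0,0],[[0,0,0],0,0],[[0,0,0],0,0]]'
python3 pc.py | tail -1; python3 mark.py 2
python3 - <<'E'
from h import *
p,d=env.capture('top'); c=env.get_calibration('top'); f=240/np.tan(np.radians(c["fov_y"]/2));T=np.array(c["T"])
v,u=np.mgrid[:480,:640]; q=np.stack([(u-c["cx"])/f*d,(v-c["cy"])/f*d,d],-1)@T[:3,:3].T+T[:3,3]
# plate top (z~.044) along jig axis
r=(q[...,:2]-[.5085,.1256])@np.array([[.999,-.042],[.042,.999]])
m=(abs(r[...,0])<.010)&(abs(q[...,2]-.044)<.006)&(r[...,1]<-.03)&(r[...,1]>-.13)
print("plate top jig y",np.round(np.percentile(r[m][:,1],[2,50,98]),4) if m.any() else None,m.sum())
E
```

```text
t: 42.15
tool_pos: [0.5189, -0.1339, 0.1579]
tcp_rot: [0.694, 0.72, 0.0, -0.0]
contact_force: [-0.0, -0.5, 0.4]
opening: -0.002
grasp_force: 0.0
plate y 67 [0.0628 0.0635 0.0653] [ 0.51891151 -0.13313381  0.15782952] [-0.18992632 -0.22352732  0.47760486]
mark turn from tight (mod 1 turn), rad: 0.23  Smin 9 med 109
plate top jig y [-0.0615 -0.0577 -0.0543] 41
```

```bash
python3 -c "
from cell import env; print(env.close_job())"
```

```text
the job is handed in; nothing more can be done
None
```

The job is handed in: the thumbscrew measured about 12.8 rad (two turns), the bar is home against the end block, and the arm is clear of everything; the judge's verdict was not shown.

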